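# Index the test turntable and hold a flask down on its contact

## Task

Turn the fixture's turntable one click clockwise (seen from above; its upright black handle is there for that), so that its one empty nest comes round to the yellow-marked test station. Put the blue-capped round flask from the tray upright into that nest, press it down against the nest's springs until the black ring has sunk most of its travel and the flask sits on the contact pin, and finish still holding it pressed down there. Leave the green-capped flasks sitting in their nests and everything else where it stands, the red-capped flasks too.

Things in the scene. Friction and masses are not known exactly. Their poses are not given: they have to be found in the camera images.
- turntable (a joint): angle (rad) of the round aluminium turntable (244 mm across) of the four-nest test fixture; 0 at the start, grows CLOCKWISE seen from above, no end stops. A sprung ball clicks into a rim notch every 1.571 rad: leaving a notch takes about 6 N at the handle, between notches it turns lightly and stays where left, within about 0.04 rad of a notch it snaps home. One click clockwise = 1.571
- hub (a point): centre of the turntable's top face, on its axis, 57 mm above the bench; its steel hub there is 40 mm across and 10 mm tall
- handle (a point): grip point of the turntable's handle: middle of an upright black round knob, 24 mm across, 36 mm tall (18 mm above and below this point) on a 12 mm post; 100 mm from the turntable's axis, midway between two nests, 150 mm above the bench; it goes round with the turntable. The flasks on the turntable reach 176 mm above the bench
- test_seat (a point): centre of the upper edge of the black sprung ring of the nest that starts empty, 78 mm from the turntable's axis: ring 82 mm outside, 46 mm bore, 8 mm thick, edge 83 mm above the bench unpressed. A flask in it rests its ball on the bore's edge, its foot 12 mm below this point. Moves with the turntable and sinks with the ring; starts one click counter-clockwise of the test station
- test_ring (a joint): how far (m) that ring is pressed down on its springs: 0 up, 0.012 at its bottom stop. It takes 5 N to start it and 11 N to bottom it; a flask's own weight does not move it. It springs back when let go
- contact_pin (a joint): how far (m) the 9 mm brass spring pin in the middle of that nest is pressed: 0 up. A seated flask's foot meets it when the ring has sunk about 7 mm and then pushes it down with the ring; about 1.5 N at most
- fixture: the fixed fixture under the turntable: aluminium base plate 325 x 270 mm; origin on the bench under the turntable's axis, z up. The test station lies on its -x side (the robot's side), where a yellow plate with a black arrow lies on the base plate's edge and a black reader head stands under the turntable's rim; the detent block is on its +x side
- flask: the flask to be tested, with a BLUE plastic cap; steel ball 64 mm across (its centre 34 mm above the origin) on a small flat foot (30 mm across), with a short neck; 105 mm tall; 0.24 kg; origin at the centre of the foot's underside, z up along the neck. The cap, 30 mm across, from 78 to 105 mm above the origin, is the place to grip; the ball's shoulder ends 63 mm above the origin. It starts upright in one of the tray's pockets
- tray: blue fixed tray 180 x 180 mm, 30 mm high, floor 4 mm thick, 2 x 2 pockets of about 84 mm, 88 mm apart; origin under its centre
- hold_a: RED-capped flask on quality hold, in another pocket of the tray; same shape as the blue-capped one; to be left alone
- hold_b: second RED-capped flask on quality hold in the tray; to be left alone
- done_a: GREEN-capped tested flask, same shape, that stands in a nest of the turntable and rides round with it; at the start it is at the test station
- done_b: GREEN-capped tested flask in the next nest, one click clockwise of the test station at the start
- done_c: GREEN-capped tested flask in the nest opposite the test station at the start
- seat_a (a point): centre of the upper edge of the ring that carries done_a
- seat_b (a point): centre of the upper edge of the ring that carries done_b
- seat_c (a point): centre of the upper edge of the ring that carries done_c
- bottle: white dispensing bottle, 60 mm across, 170 mm tall, red cap; bystander; origin under its centre
- cap_jar: clear jar with a white lid, 68 mm across, 75 mm tall; bystander; origin under its centre
- driver: yellow-handled screwdriver, 200 mm long, lying on the bench; bystander
There are look-alikes about, which are no part of the job. What is shaped like the flask but orange or purple is not meant.

How it is judged:
By the outcome, as a careful person would: the job done as asked, in the order asked, and still so for the second after the job is handed in, while the arm keeps its last pose, push and grip.
It also fails if it takes over 64 s, if anything falls off the work surface, if the arm or the gripper's body presses on something with over 40 N, if the wrist force passes 120 N, or if a joint passes its speed limit or range.

## Robot

A 6-joint arm with a two-finger parallel gripper is mounted at the origin on the work surface. World frame = base frame: x ahead of the robot, y to its left, z up, the work surface at z = 0. Lengths are in m, angles in rad, forces in N, time in s.
With the tool pointing down it reaches from about 0.25 to 0.775 m from the base axis. Payload 4 kg.
Tool frame: the origin (TCP) lies at the very end of the fingers, on their centre line; the grasp point (between the pads) lies 19 mm behind it; y points along the fingers, x is the direction in which the jaws open and shut, and the axes are right-handed (so a half turn about y gives the same grasp; the last joint's range is limited). The gripper opens to 94 mm and grips with 3 to 60 N. Pads are 16 mm wide; open, the fingers measure 119 mm over their backs; the gripper's body (75 mm by 177 mm) begins 78 mm behind the grasp point.
Start: joints at [1.178, 0.087, 1.371, -0, 1.684, -0.103], TCP at [0.157, 0.527, 0.206] pointing down, gripper open.
Joint ranges: [-3.1, 3.1], [-0.76, 2.03], [0.27, 2.55], [-1.08, 4.22], [0.17, 2.65], [-2.57, 2.57]. Speed limits (rad/s): [2.79, 2.79, 3.14, 3.14, 3.14, 3.14].

## Interface

Orientations are given as [roll, pitch, yaw] about the fixed x, y, z axes, in that order (R = Rz(yaw) Ry(pitch) Rx(roll)).
In Python, from bench import robot gives the robot as it stands.
- The arm moves only by the shell command python3 -m handwheel 'ROWS' [OPENING]. ROWS is JSON, a list of rows, each an object with "delta_pos": the shift along the tool's x, y, z in mm, a list of three; "yaw": the turn about the tool's y in rad. A call has 1 to 12 rows; each row is the pose to reach, as a shift and turn from the pose commanded when the call began, along the tool's axes at that moment; what a row does not reach only later rows make up. A row lasts 1/10 s, in which the tool goes at most 50 mm and 8.59 degrees, less where a joint would pass 70% of its speed; a pose out of reach is approached as far as the arm can. A call with a gripper value outside its range is refused whole. OPENING is the closure in counts, from 0 (fully open) to 255 (shut), set as the call begins (- or left out, the last holds). The fingers move at their own pace and stop on an object; the grip force is fixed at half the most. Time passes only in rows, so rows that repeat a pose let the fingers close. It gives the time, the measured TCP pose, the force and the opening at its end, in the units of the state.
- robot.get_obs(): the state, without advancing time (a new reading comes with each control period).
- robot.snapshot(name): name is "scene" or "side" or "wrist"; returns a dict with "image" (384x512x3 uint8, red, green, blue), "fx", "fy", "cx", "cy" (pixels), "rvec" (rotation vector, rad) and "tvec" (3), from world to camera coordinates, as OpenCV has them. Camera axes: x right, y down, z forward; pixel columns grow to the right and rows downward; lengths in m; the calibration is good to about 2 mm. The wrist camera is an equidistant fisheye: a pixel r from the principal point sees the ray r / f radians off the axis. A picture is of the moment at which its call begins. There is no depth.
- robot.close_job(): hands the job in, once; it reports no verdict.
The state is a dict: "time": time; "joint_positions": joint angles; "qvel": joint speeds; "joint_torque": joint torques, N m; "tool_pos": TCP position; "ee_rot": TCP orientation; "wrist_force": force on the tool from outside, world axes, zero at the start; "wrist_torque": the same for the moment, N m; "width": finger opening in m.
Only numpy, scipy, OpenCV 4.12 (cv2) and the standard library are available. Lean on these libraries where they do the work, as an engineer would, in place of code of your own. Each camera call takes 0.05 s, during which the arm holds its last target.

## Working session

There is one attempt and no reset: what is moved stays moved. The work goes in short steps, Python scripts to look and compute and a shell command to move; the robot and the scene stay as the last step left them, time stands still between calls to the robot, and variables do not carry over. Pictures are saved under pics/ and viewed, and the job is handed in when it is done.

```bash
mkdir -p pics; ls; cat > h.py <<'E'
import numpy as np, cv2
from bench import robot
def snap(n,f):
    s=robot.snapshot(n); cv2.imwrite('pics/'+f+'.png',s['image'][:,:,::-1]); np.savez('pics/'+f+'.npz',**{k:np.array(v) for k,v in s.items()}); return s
def load(f): return dict(np.load('pics/'+f+'.npz'))
def ray(s,u,v,fish=False):
    R=cv2.Rodrigues(np.array(s['rvec'],float))[0]; t=np.array(s['tvec'],float).ravel()
    a=(u-s['cx'])/s['fx']; b=(v-s['cy'])/s['fy']
    if fish:
        r=np.hypot(a,b); d=np.array([a/r*np.sin(r),b/r*np.sin(r),np.cos(r)]) if r>1e-9 else np.array([0,0,1.])
    else: d=np.array([a,b,1.])
    return -R.T@t, R.T@d/np.linalg.norm(d)
def onz(s,u,v,z,fish=False):
    c,d=ray(s,u,v,fish); return c+d*(z-c[2])/d[2]
def proj(s,p,fish=False):
    R=cv2.Rodrigues(np.array(s['rvec'],float))[0]; q=R@np.array(p,float)+np.array(s['tvec'],float).ravel()
    if fish:
        h=np.hypot(q[0],q[1]); th=np.arctan2(h,q[2]); return s['cx']+s['fx']*th*q[0]/h, s['cy']+s['fy']*th*q[1]/h
    return s['cx']+s['fx']*q[0]/q[2], s['cy']+s['fy']*q[1]/q[2]
E
python3 - <<'E'
from h import *
for n in ['scene','side','wrist']: 
    s=snap(n,n+'0'); print(n,s['fx'],s['fy'],s['cx'],s['cy'],ray(s,s['cx'],s['cy'],n=='wrist'))
o=robot.get_obs(); print(o)
E
```

```text
pics
scene 432.6228368257473 432.6228368257473 263.59081362051796 191.40338709343354 (array([1.14087367, 0.30025782, 1.16633033]), array([-0.50410502, -0.25390093, -0.8254771 ]))
side 394.70227766500005 394.70227766500005 253.96111260119017 188.40366313087725 (array([-0.1374422 , -0.67309228,  1.04215695]), array([ 0.4838739 ,  0.49678877, -0.72046302]))
wrist 297.3186396354542 297.3186396354542 259.76080700013057 190.16872195169486 (array([0.08222441, 0.548797  , 0.38400803]), array([ 0.25609863, -0.07640974, -0.96362599]))
{'time': 0.15, 'joint_positions': array([ 1.17788884e+00,  8.78181279e-02,  1.37185449e+00, -1.06010086e-05,
        1.68357567e+00, -1.03081903e-01]), 'qvel': array([ 6.97470616e-04, -1.85958671e-03, -5.78250585e-03,  1.77735307e-03,
        8.61386925e-05,  1.55828200e-03]), 'joint_torque': array([ 1.17127667e-03, -3.40642226e+01, -3.02793252e+01,  7.18034967e-02,
        3.05062649e-02, -9.49287914e-05]), 'tool_pos': array([0.15702835, 0.52669553, 0.20458174]), 'ee_rot': array([-1.57063644,  0.00164794,  1.28096969]), 'wrist_force': array([0.12524497, 0.33707546, 0.44580066]), 'wrist_torque': array([-0.04560178, -0.00359029, -0.01262874]), 'width': 0.09398364899035835}
```

View pics/scene0.png

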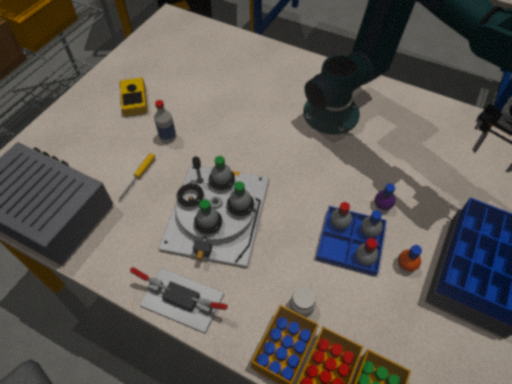

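View pics/side0.png

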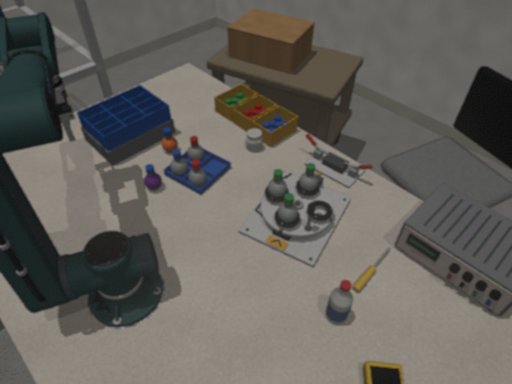

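View pics/wrist0.png

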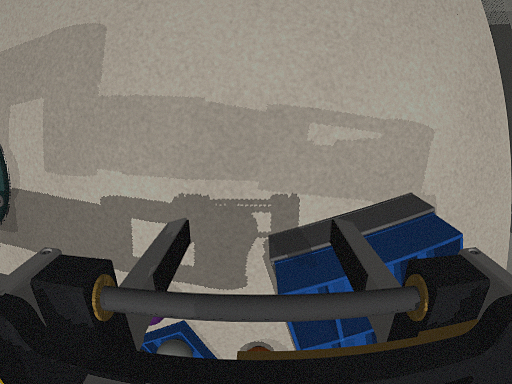

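The scene shows three flasks with blue caps. The one at about (376,216) has a steel ball and stands in a tray pocket. The other two have purple (386,195) and orange (410,258) bodies and stand outside the tray, so they are look-alikes. I'll confirm this in a crop and measure.

```bash
python3 - <<'E'
from h import *
a=load('scene0');b=load('side0')
A=a['image'][:,:,::-1];B=b['image'][:,:,::-1]
c1=cv2.resize(A[175:280,310:440],None,fx=3,fy=3,interpolation=cv2.INTER_CUBIC)
c2=cv2.resize(A[140:270,155:275],None,fx=3,fy=3,interpolation=cv2.INTER_CUBIC)
H=400
w=np.zeros((400,800,3),np.uint8)
w[:315,:390]=c1; w[:390,400:760]=c2
cv2.imwrite('pics/crop1.png',w)
def blobs(img,lo,hi,roi):
    h=cv2.cvtColor(img,cv2.COLOR_BGR2HSV); m=cv2.inRange(h,lo,hi)
    n,l,s,c=cv2.connectedComponentsWithStats(m)
    return [(c[i].round(1).tolist(),s[i].tolist()) for i in range(1,n) if s[i][4]>15 and roi[0]<c[i][0]<roi[1] and roi[2]<c[i][1]<roi[3]]
for nm,I,r in (('scene',A,(150,440,100,290)),('side',B,(130,350,120,260))):
    for col,lo,hi in (('green',(50,120,50),(75,255,255)),('red',(0,170,90),(6,255,255)),('yel',(15,120,120),(30,255,255)),('blue',(105,120,60),(120,255,255))):
        print(nm,col,*blobs(I,lo,hi,r),sep='\n  ')
E
```

```text
scene
  green
  ([219.4, 160.4], [216, 157, 8, 8, 51])
  ([238.8, 186.1], [235, 182, 9, 9, 64])
  ([204.2, 204.0], [199, 200, 11, 9, 81])
scene
  red
  ([158.9, 103.0], [156, 101, 7, 5, 30])
  ([344.4, 206.3], [341, 203, 8, 8, 51])
  ([371.1, 243.5], [367, 239, 8, 9, 43])
scene
  yel
  ([235.8, 172.7], [233, 171, 6, 5, 18])
  ([199.4, 253.8], [198, 251, 4, 6, 18])
scene
  blue
  ([389.6, 187.8], [386, 184, 9, 9, 65])
  ([345.6, 243.3], [317, 207, 68, 67, 1937])
  ([376.3, 214.8], [372, 210, 10, 11, 77])
  ([415.6, 250.0], [411, 246, 10, 10, 77])
side
  green
  ([310.3, 166.0], [308, 164, 6, 5, 21])
  ([288.6, 196.4], [286, 194, 6, 6, 23])
side
  red
  ([194.9, 162.0], [193, 160, 5, 5, 19])
side
  yel
  ([276.4, 242.5], [266, 236, 22, 14, 115])
side
  blue
  ([273.6, 123.0], [263, 115, 22, 16, 160])
  ([166.8, 131.1], [163, 127, 8, 10, 59])
  ([182.1, 157.6], [173, 150, 18, 21, 94])
  ([202.8, 170.1], [165, 151, 64, 39, 578])
  ([149.6, 168.7], [146, 165, 7, 9, 46])
```

View pics/crop1.png

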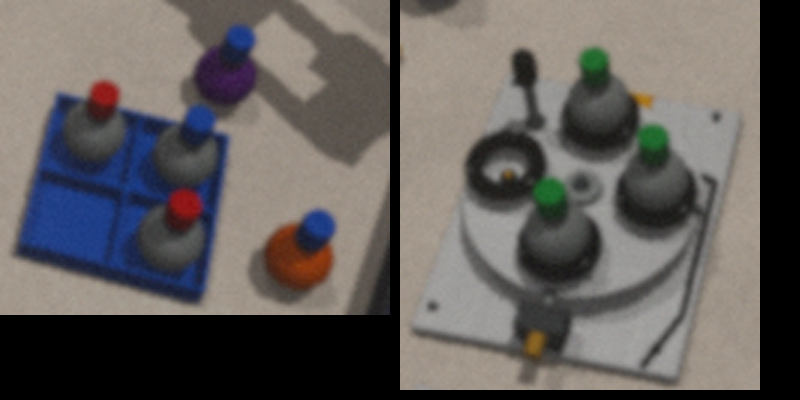

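The crop confirms it: the steel flask with the blue cap at (376,215) is in the tray's right/back pocket. The purple and orange ones are outside. The knob is at about (196,163) in the scene and the empty nest at about (190,194). Next, the geometry.

```bash
python3 - <<'E'
from h import *
a=load('scene0');b=load('side0')
np.set_printoptions(precision=4,suppress=True)
def tri(p,q):
    c1,d1=ray(a,*p);c2,d2=ray(b,*q)
    M=np.stack([d1,-d2],1); s=np.linalg.lstsq(M,c2-c1,rcond=None)[0]
    x=c1+s[0]*d1;y=c2+s[1]*d2; return (x+y)/2,np.linalg.norm(x-y)
print('blue scene',onz(a,376.3,214.8,.0975))
for q in [(178,155),(182,157),(180,153)]: print('tri',tri((376.3,214.8),q))
A,B,C=[onz(a,*p,.1645) for p in ((219.4,160.4),(238.8,186.1),(204.2,204.0))]
print('green a,b,c scene',A,B,C)
print('side',onz(b,288.6,196.4,.1645),onz(b,310.3,166,.1645),onz(b,277.5,174,.1645))
hub=(A+C)/2; print('hub',hub,np.linalg.norm(A-C)/2,np.linalg.norm(B-hub),np.degrees([np.arctan2(*(P-hub)[1::-1]) for P in (A,B,C)]))
print('knob',onz(a,195.8,162.7,.15), onz(a,197,161,.15))
print('nest',onz(a,190,194,.083))
print('holds',onz(a,344.4,206.3,.0975),onz(a,371.1,243.5,.0975))
S=cv2.resize(b['image'][130:270,130:360,::-1],None,fx=3.4,fy=3.4,interpolation=cv2.INTER_CUBIC)
cv2.imwrite('pics/crop2.png',S)
E
```

```text
blue scene [0.4086 0.2978 0.0975]
tri (array([0.4134, 0.2941, 0.0981]), np.float64(0.010453285566304007))
tri (array([0.4171, 0.2883, 0.0939]), np.float64(0.02626620819512198))
tri (array([0.4201, 0.2927, 0.1055]), np.float64(0.014452373830953403))
green a,b,c scene [ 0.4917 -0.1741  0.1645] [ 0.5457 -0.0782  0.1645] [ 0.6424 -0.1328  0.1645]
side [ 0.5043 -0.1648  0.1645] [ 0.6554 -0.1224  0.1645] [ 0.5508 -0.0741  0.1645]
hub [ 0.5671 -0.1534  0.1645] 0.07813706785103472 0.07817459549035513 [-164.6714  105.8737   15.3286]
knob [ 0.5226 -0.2385  0.15  ] [ 0.5155 -0.2388  0.15  ]
nest [ 0.5914 -0.2248  0.083 ]
holds [0.4245 0.2053 0.0975] [0.5042 0.3158 0.0975]
```

View pics/crop2.png

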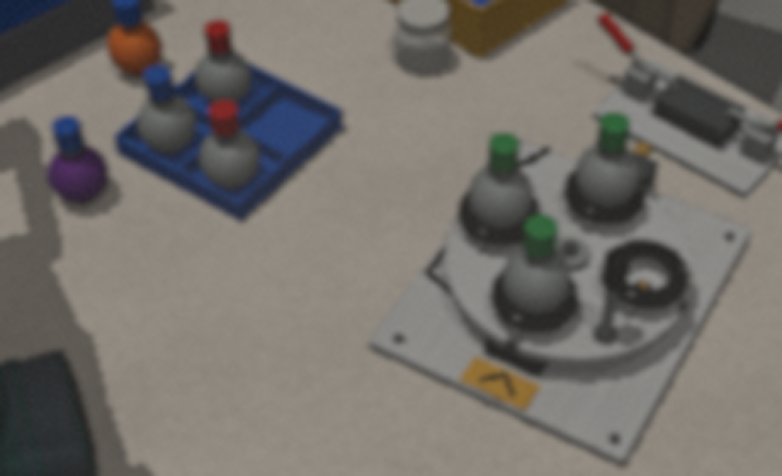

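```bash
python3 - <<'E'
from h import *
a=load('scene0');b=load('side0')
np.set_printoptions(precision=4,suppress=True)
def cen(s,u,v,lo,hi,r=9):
    h=cv2.cvtColor(s['image'],cv2.COLOR_RGB2HSV); m=cv2.inRange(h,lo,hi)
    mm=np.zeros_like(m); mm[v-r:v+r,u-r:u+r]=m[v-r:v+r,u-r:u+r]
    x,y,w,hh=cv2.boundingRect(mm); M=cv2.moments(mm,True); return (M['m10']/M['m00'],M['m01']/M['m00']),(x,y,w,hh)
def tri(p,q):
    c1,d1=ray(a,*p);c2,d2=ray(b,*q)
    s=np.linalg.lstsq(np.stack([d1,-d2],1),c2-c1,rcond=None)[0]
    x=c1+s[0]*d1;y=c2+s[1]*d2; return (x+y)/2,np.linalg.norm(x-y)
G=((45,80,25),(80,255,255)); Bl=((105,110,40),(125,255,255))
for n,p,q,c,z in (('a',(219,160),(289,199),G,.1625),('b',(239,186),(278,174),G,.1625),('c',(204,204),(310,167),G,.1625),('blue',(376,215),(176,154),Bl,.0955)):
    P,bp=cen(a,*p,*c);Q,bq=cen(b,*q,*c,r=7)
    print(n,np.array(P),bp,np.array(Q),bq,tri(P,Q),onz(a,*P,z),onz(b,*Q,z))
E
```

```text
a [219.3953 161.3256] (215, 156, 9, 12) [288.1286 197.4857] (284, 193, 9, 11) (array([ 0.4972, -0.1698,  0.1689]), np.float64(0.0012144601307960074)) [ 0.4934 -0.1733  0.1625] [ 0.5014 -0.1656  0.1625]
b [238.7843 187.3235] (234, 182, 10, 13) [277.7333 173.0444] (275, 170, 7, 9) (array([ 0.5516, -0.0745,  0.1685]), np.float64(0.0005435800288858579)) [ 0.5482 -0.077   0.1625] [ 0.5561 -0.0702  0.1625]
c [204.3304 204.887 ] (199, 199, 11, 14) [310.1132 167.8491] (307, 164, 7, 10) (array([ 0.6459, -0.1296,  0.1672]), np.float64(0.0004939392391982785)) [ 0.6437 -0.1318  0.1625] [ 0.6499 -0.1265  0.1625]
blue [376.5776 216.3966] (371, 210, 14, 14) [176.5    153.8519] (172, 150, 11, 9) (array([0.4148, 0.2992, 0.0977]), np.float64(0.003051236789736742)) [0.412  0.3003 0.0955] [0.4166 0.2998 0.0955]
```

The scene and side cameras agree to about 5 mm: hub ≈ (0.570,-0.151), nest radius 78 mm as given, and knob ≈ (0.518,-0.239). I'll move over the knob high up and refine with the wrist camera.

```bash
python3 -m handwheel '[{"delta_pos":[-20,-40,-18],"yaw":0},{"delta_pos":[-57,-70,-51],"yaw":0.02},{"delta_pos":[-94,-90,-84],"yaw":0.04},{"delta_pos":[-131,-95,-117],"yaw":0.06},{"delta_pos":[-168,-95,-150],"yaw":0.08},{"delta_pos":[-205,-95,-183],"yaw":0.1},{"delta_pos":[-242,-95,-216],"yaw":0.12},{"delta_pos":[-279,-95,-249],"yaw":0.14},{"delta_pos":[-316,-95,-282],"yaw":0.16},{"delta_pos":[-353,-95,-315],"yaw":0.18},{"delta_pos":[-390,-95,-348],"yaw":0.2},{"delta_pos":[-427,-95,-381],"yaw":0.22}]' 0
python3 - <<'E'
from h import *
o=robot.get_obs();p=o['tool_pos'];y=o['ee_rot'][2];print(p,o['ee_rot'],o['joint_positions'])
d=np.array([.518,-.239])-p[:2];print('tool x,z mm',1e3*(d@[np.cos(y),np.sin(y)]),1e3*(d@[-np.sin(y),np.cos(y)]))
E
```

```text
time: 1.35
tool_pos: [0.3974, 0.0135, 0.3004]
ee_rot: [-1.571, -0.001, 1.06]
wrist_force: [0.9, 0.5, 0.0]
width: 0.094
[0.39740875 0.01351565 0.30042377] [-1.57116246e+00 -5.76683691e-04  1.05978536e+00] [-1.09174347e-01 -2.53178649e-01  1.49974560e+00  4.08773533e-04
  1.89446316e+00 -1.16882948e+00]
tool x,z mm -161.2806358436019 -228.6809137781976
```

```bash
python3 -m handwheel '[{"delta_pos":[-27,0,-34],"yaw":0},{"delta_pos":[-54,0,-68],"yaw":0},{"delta_pos":[-81,0,-102],"yaw":0},{"delta_pos":[-108,0,-136],"yaw":0},{"delta_pos":[-135,0,-170],"yaw":0.01},{"delta_pos":[-161,0,-200],"yaw":0.01},{"delta_pos":[-161,0,-200],"yaw":0.01},{"delta_pos":[-161,0,-200],"yaw":0.01}]' 0
python3 - <<'E'
from h import *
s=snap('wrist','w1'); o=robot.get_obs();print(o['tool_pos'],o['ee_rot'])
for n,P in (('knob top',(.518,-.239,.168)),('a',(.4955,-.1715,.176)),('nest',(.59,-.226,.083)),('hub',(.570,-.151,.067))): print(n,proj(s,P,True))
E
```

```text
time: 2.15
tool_pos: [0.493, -0.2228, 0.2994]
ee_rot: [-1.568, -0.001, 1.05]
wrist_force: [0.1, -0.3, 0.4]
width: 0.094
[ 0.49293524 -0.22201669  0.3001266 ] [-1.56949142e+00 -6.58814437e-04  1.05104852e+00]
knob top (np.float64(258.19650906626305), np.float64(209.26072909173806))
a (np.float64(303.535291749792), np.float64(163.26382253536505))
nest (np.float64(291.0686991591346), np.float64(226.60591152295444))
hub (np.float64(328.3885633851439), np.float64(187.12837950075325))
```

View pics/w1.png

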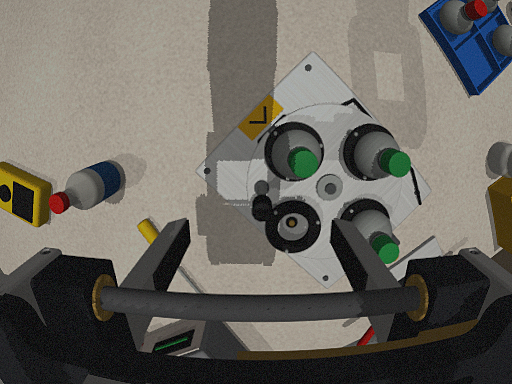

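The wrist view shows the hub at (330,188), the knob at (262,207), the empty nest with its brass pin at (292,224) and the green caps at (303,162), (399,163) and (387,250). All of these lie close to where my estimate projected them. I'll refine.

```bash
python3 - <<'E'
from h import *
np.set_printoptions(precision=4,suppress=True)
s=load('w1');I=s['image'][:,:,::-1]
h=cv2.cvtColor(I,cv2.COLOR_BGR2HSV)
m=cv2.inRange(h,(45,80,25),(80,255,255));n,l,st,c=cv2.connectedComponentsWithStats(m)
P=[]
for i in range(1,n):
    if st[i][4]>40: P.append(onz(s,*c[i],.168,True)); print(c[i],st[i],P[-1])
g=cv2.cvtColor(I,cv2.COLOR_BGR2GRAY)
print('hub',onz(s,330,188,.067,True)); print('pin', onz(s,292,224,.078,True))
w=I[140:270,220:420]; cv2.imwrite('pics/crop3.png',cv2.resize(w,None,fx=4,fy=4,interpolation=cv2.INTER_CUBIC))
m=(g<40).astype(np.uint8);x=m[193:221,250:274];print(np.argwhere(x).mean(0)[::-1]+[250,193]); 
E
```

```text
[302.6478 162.342 ] [288 147  30  31 690] [ 0.496  -0.1715  0.168 ]
[395.296  162.4187] [380 149  31  28 652] [ 0.5485 -0.0762  0.168 ]
[385.6229 248.5453] [372 235  27  29 541] [ 0.6434 -0.1283  0.168 ]
[171.1624 343.2393] [155 337  33  14 117] [ 0.6371 -0.4555  0.168 ]
hub [ 0.5724 -0.1495  0.067 ]
pin [ 0.5891 -0.2234  0.078 ]
[262.5591 208.3861]
```

View pics/crop3.png

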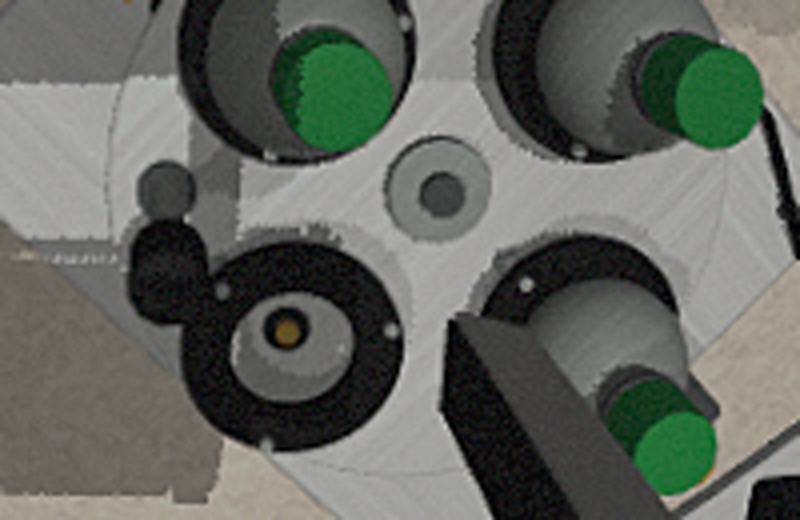

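```bash
python3 - <<'E'
from h import *
np.set_printoptions(precision=4,suppress=True)
s=load('w1')
print('knob mid',onz(s,262.5,208.4,.15,True),'top',onz(s,262.5,211.5,.168,True),'base',onz(s,220+167/4,140+190/4,.06,True))
A=onz(s,220+346/4,140+99/4,.176,True);B=onz(s,220+716/4,140+97/4,.176,True);C=onz(s,220+676/4,140+453/4,.176,True)
hub=(A+C)/2;print(A,B,C,hub,np.linalg.norm(A-C)/2,np.linalg.norm(B-hub),np.degrees(np.arctan2(*(A-C)[1::-1])))
print('hub',onz(s,329.5,187.2,.067,True),'pin',onz(s,292,222.8,.075,True))
k=hub[:2]+.1*np.array([np.cos(np.radians(-120)),np.sin(np.radians(-120))]);print(k)
o=robot.get_obs();p=o['tool_pos'];y=o['ee_rot'][2]
d=np.array([.520,-.2365])-p[:2];print('tool x,z mm',1e3*(d@[np.cos(y),np.sin(y)]),1e3*(d@[-np.sin(y),np.cos(y)]))
E
```

```text
knob mid [ 0.5249 -0.2372  0.15  ] top [ 0.5227 -0.2362  0.168 ] base [ 0.5236 -0.2366  0.06  ]
[ 0.4984 -0.1695  0.176 ] [ 0.5495 -0.0757  0.176 ] [ 0.6467 -0.128   0.176 ] [ 0.5725 -0.1488  0.176 ] 0.0769631625893613 0.0766437951228011 -164.36389473440096
hub [ 0.5709 -0.1496  0.067 ] pin [ 0.5887 -0.2228  0.075 ]
[ 0.5225 -0.2354]
tool x,z mm 0.8713150685455975 -30.68400779657171
```

```bash
python3 -m handwheel '[{"delta_pos":[2,0,-33],"yaw":0},{"delta_pos":[2,40,-33],"yaw":0},{"delta_pos":[2,80,-33],"yaw":0},{"delta_pos":[2,110,-33],"yaw":0},{"delta_pos":[2,110,-33],"yaw":0}]' 70
python3 - <<'E'
from h import *
s=snap('wrist','w2');o=robot.get_obs();print(o['tool_pos'],o['ee_rot'],o['width'])
print(proj(s,(.523,-.2365,.168),True),proj(s,o['tool_pos'],True))
snap('scene','s2')
cv2.imwrite('pics/crop4.png',np.hstack([cv2.resize(s['image'][:,:,::-1][140:340,160:360],None,fx=2,fy=2),cv2.resize(load('s2')['image'][:,:,::-1][100:230,140:270],(400,400))]))
E
```

```text
time: 2.7
tool_pos: [0.5201, -0.234, 0.1855]
ee_rot: [-1.561, -0.0, 1.053]
wrist_force: [-1.2, 0.1, -0.1]
width: 0.0683
[ 0.52158195 -0.23500949  0.18894411] [-1.56636326e+00 -3.84214745e-04  1.05287821e+00] 0.06830331259001513
(np.float64(258.8271668152153), np.float64(226.89731530120048)) (np.float64(259.7252909933565), np.float64(236.14903632775943))
```

View pics/crop4.png

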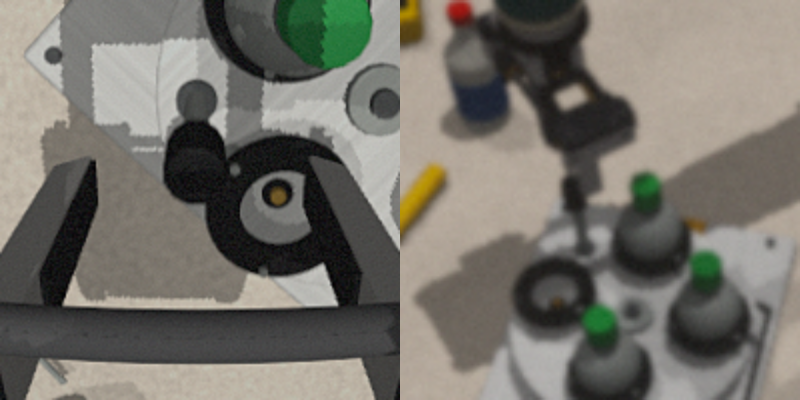

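```bash
python3 -m handwheel '[{"delta_pos":[0,30,-2],"yaw":0},{"delta_pos":[0,57,-2],"yaw":0},{"delta_pos":[0,57,-2],"yaw":0},{"delta_pos":[0,57,-2],"yaw":0}]' 70
python3 -m handwheel '[{"delta_pos":[0,0,0],"yaw":0},{"delta_pos":[0,0,0],"yaw":0},{"delta_pos":[0,0,0],"yaw":0},{"delta_pos":[0,0,0],"yaw":0},{"delta_pos":[0,0,0],"yaw":0},{"delta_pos":[0,0,0],"yaw":0}]' 255
```

```text
time: 3.2
tool_pos: [0.5256, -0.2384, 0.1362]
ee_rot: [-1.574, -0.0, 1.051]
wrist_force: [0.2, -0.2, -0.3]
width: 0.0683
time: 3.8
tool_pos: [0.5244, -0.2385, 0.1335]
ee_rot: [-1.571, 0.001, 1.051]
wrist_force: [-4.3, -7.4, 0.2]
width: 0.0234
```

Gripped: 23.4 mm opening on the 24 mm knob. Now the first half of the clockwise arc.

```bash
python3 -m handwheel '[{"delta_pos":[-1.4,0,3.5],"yaw":0.035},{"delta_pos":[-1.1,0,8.7],"yaw":0.087},{"delta_pos":[0,0,17.4],"yaw":0.175},{"delta_pos":[1.9,0,25.9],"yaw":0.262},{"delta_pos":[4.5,0,34.2],"yaw":0.349},{"delta_pos":[7.9,0,42.3],"yaw":0.436},{"delta_pos":[11.9,0,50],"yaw":0.524},{"delta_pos":[16.6,0,57.4],"yaw":0.611},{"delta_pos":[21.9,0,64.3],"yaw":0.698},{"delta_pos":[27.8,0,70.7],"yaw":0.785},{"delta_pos":[27.8,0,70.7],"yaw":0.785},{"delta_pos":[27.8,0,70.7],"yaw":0.785}]' 255
python3 - <<'E'
from h import *
s=snap('scene','s3');cv2.imwrite('pics/s3c.png',cv2.resize(s['image'][:,:,::-1][100:280,130:290],None,fx=3,fy=3))
E
```

```text
time: 5.0
tool_pos: [0.4765, -0.1805, 0.1338]
ee_rot: [-1.573, 0.002, 0.266]
wrist_force: [-2.5, -3.7, 1.3]
width: 0.0239
```

View pics/s3c.png

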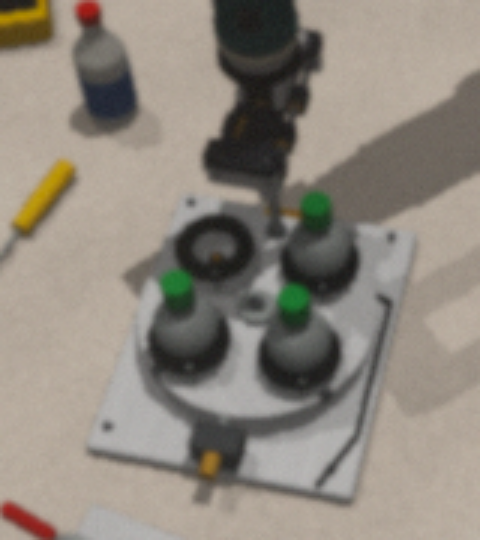

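```bash
python3 -m handwheel '[{"delta_pos":[0.4,0,8.7],"yaw":0.087},{"delta_pos":[1.5,0,17.4],"yaw":0.175},{"delta_pos":[3.4,0,25.9],"yaw":0.262},{"delta_pos":[6,0,34.2],"yaw":0.349},{"delta_pos":[9.4,0,42.3],"yaw":0.436},{"delta_pos":[13.4,0,50],"yaw":0.524},{"delta_pos":[18.1,0,57.4],"yaw":0.611},{"delta_pos":[23.4,0,64.3],"yaw":0.698},{"delta_pos":[29.3,0,70.7],"yaw":0.785},{"delta_pos":[29.3,0,70.7],"yaw":0.785},{"delta_pos":[29.3,0,70.7],"yaw":0.785}]' 255
python3 - <<'E'
from h import *
s=snap('scene','s4');cv2.imwrite('pics/s4c.png',cv2.resize(s['image'][:,:,::-1][100:280,130:290],None,fx=3,fy=3))
print(robot.get_obs())
E
```

```text
time: 6.15
tool_pos: [0.4851, -0.1002, 0.1338]
ee_rot: [-1.568, 0.006, -0.516]
wrist_force: [-5.0, 7.0, 4.6]
width: 0.0235
{'time': 6.2, 'joint_positions': array([-0.32125887, -0.00505963,  1.60896609,  0.00503397,  1.54320546,
        0.19482311]), 'qvel': array([ 2.38878806e-04, -8.39962588e-05,  1.66947597e-04,  1.29968061e-02,
       -3.73478195e-03,  2.40876017e-04]), 'joint_torque': array([ -2.82334551, -26.583336  , -29.89465535,  -1.27472006,
        -1.98574997,  -0.23311133]), 'tool_pos': array([ 0.48524421, -0.0999716 ,  0.13377881]), 'ee_rot': array([-1.56692878,  0.00638921, -0.51622239]), 'wrist_force': array([-4.48433589,  7.52384208,  5.94420712]), 'wrist_torque': array([ 0.69277449,  0.93099513, -0.22958632]), 'width': 0.02382029691699222}
```

View pics/s4c.png

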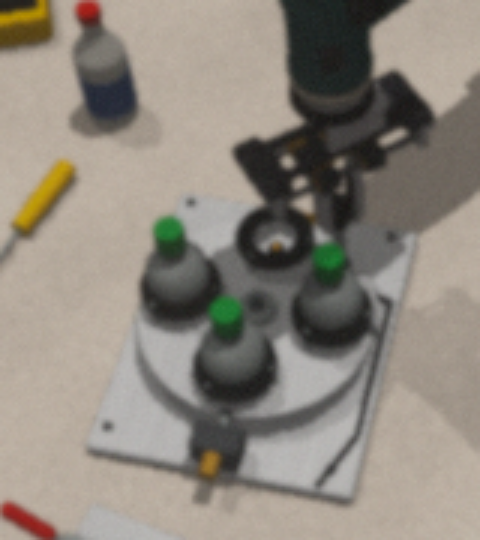

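The empty nest has come round to the yellow plate. The side force shows the detent pulling slightly further clockwise, so I'll nudge it and release.

```bash
python3 -m handwheel '[{"delta_pos":[-1,0,1.5],"yaw":0.01},{"delta_pos":[-1,0,1.5],"yaw":0.01}]' 255
python3 -m handwheel '[{"delta_pos":[0,0,0],"yaw":0},{"delta_pos":[0,0,0],"yaw":0},{"delta_pos":[0,0,0],"yaw":0},{"delta_pos":[0,0,0],"yaw":0}]' 70
python3 -m handwheel '[{"delta_pos":[0,-40,0],"yaw":0},{"delta_pos":[0,-80,0],"yaw":0},{"delta_pos":[0,-120,0],"yaw":0},{"delta_pos":[0,-150,10],"yaw":0},{"delta_pos":[0,-150,50],"yaw":0},{"delta_pos":[0,-150,50],"yaw":0}]' 0
python3 - <<'E'
from h import *
s=snap('wrist','w4');snap('side','d4')
print(robot.get_obs()['tool_pos'],robot.get_obs()['ee_rot'])
E
```

```text
time: 6.4
tool_pos: [0.4855, -0.0996, 0.1338]
ee_rot: [-1.569, 0.004, -0.527]
wrist_force: [-5.3, 4.0, 4.9]
width: 0.0234
time: 6.8
tool_pos: [0.4867, -0.1013, 0.1332]
ee_rot: [-1.57, 0.0, -0.529]
wrist_force: [-0.4, 0.1, -0.5]
width: 0.052
time: 7.4
tool_pos: [0.5137, -0.0556, 0.2846]
ee_rot: [-1.568, -0.002, -0.525]
wrist_force: [0.1, 0.5, -0.7]
width: 0.0935
[ 0.51188225 -0.05773379  0.28293265] [-1.57134002e+00  8.27326957e-04 -5.27397658e-01]
```

View pics/w4.png

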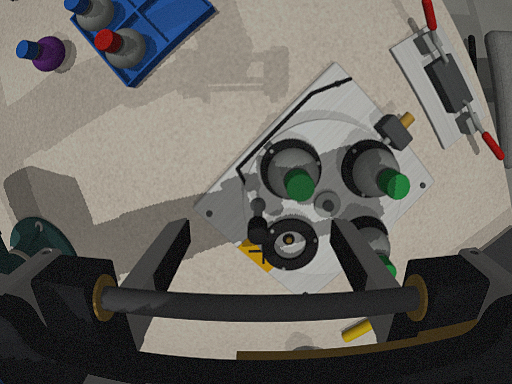

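View pics/d4.png

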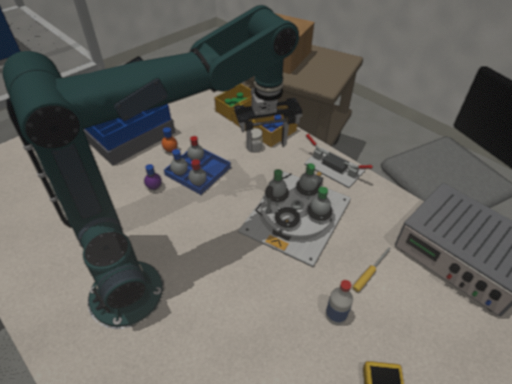

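The turntable clicked round. The empty nest with its brass pin at (290,239) sits beside the yellow plate, and all three green flasks are still seated. I'll measure the nest and head for the blue flask.

```bash
python3 - <<'E'
from h import *
np.set_printoptions(precision=4,suppress=True)
s=load('w4');I=s['image'][:,:,::-1]
cv2.imwrite('pics/c5.png',cv2.resize(I[190:280,240:350],None,fx=6,fy=6,interpolation=cv2.INTER_CUBIC))
g=cv2.cvtColor(I,cv2.COLOR_BGR2GRAY)
print('pin',onz(s,289.5,239.3,.076,True)); print('hub',onz(s,327.5,204,.067,True))
h=cv2.cvtColor(I,cv2.COLOR_BGR2HSV);m=cv2.inRange(h,(15,120,60),(30,255,255));n,l,st,c=cv2.connectedComponentsWithStats(m)
for i in range(1,n):
    if st[i][4]>6 and 200<c[i][0]<330: print(c[i],st[i])
o=robot.get_obs();p=o['tool_pos'];y=o['ee_rot'][2]
d=np.array([.4145,.2995])-p[:2];print('tool x,z mm',1e3*(d@[np.cos(y),np.sin(y)]),1e3*(d@[-np.sin(y),np.cos(y)]),proj(s,(.4145,.2995,.109),True))
E
```

```text
pin [ 0.4997 -0.1654  0.076 ]
hub [ 0.5717 -0.1491  0.067 ]
[288.5    239.7857] [286 237   6   6  28]
[254.7744 254.5953] [238 238  36  35 430]
[241.5 351. ] [238 351   8   1   8]
tool x,z mm -263.9407969872711 259.6816062068589 (np.float64(70.72810105180983), np.float64(-1.4818926629363887))
```

View pics/c5.png

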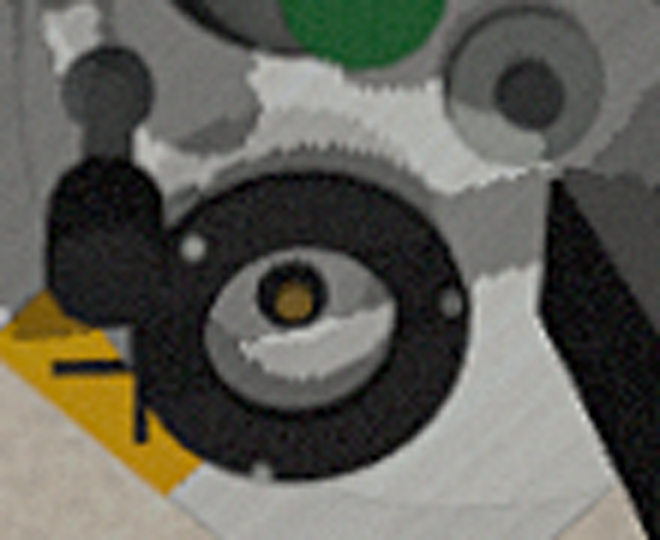

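```bash
python3 - <<'E'
from h import *
s=load('w4')
print('pin',onz(s,289,240,.064,True),'ring',onz(s,290.2,244.2,.083,True))
E
python3 -m handwheel '[{"delta_pos":[-30,0,30],"yaw":0},{"delta_pos":[-60,0,60],"yaw":0},{"delta_pos":[-90,0,90],"yaw":0.01},{"delta_pos":[-120,0,120],"yaw":0.02},{"delta_pos":[-150,0,150],"yaw":0.03},{"delta_pos":[-180,10,180],"yaw":0.04},{"delta_pos":[-210,20,210],"yaw":0.05},{"delta_pos":[-240,30,240],"yaw":0.06},{"delta_pos":[-264,40,255],"yaw":0.07},{"delta_pos":[-264,40,255],"yaw":0.07},{"delta_pos":[-264,40,255],"yaw":0.07}]' 70
python3 - <<'E'
from h import *
s=snap('wrist','w5')
o=robot.get_obs();print(o['tool_pos'],o['ee_rot'],proj(s,(.4145,.2995,.109),True))
E
```

```text
pin [ 0.49687637 -0.17148191  0.064     ] ring [ 0.49784224 -0.16954029  0.083     ]
time: 8.6
tool_pos: [0.4125, 0.2944, 0.2428]
ee_rot: [-1.573, -0.0, -0.599]
wrist_force: [-0.3, -0.2, 0.6]
width: 0.0681
[0.41305897 0.29410691 0.24342746] [-1.57146359e+00 -6.73580179e-04 -5.99953349e-01] (np.float64(258.83761459083144), np.float64(177.18045259594015))
```

View pics/w5.png

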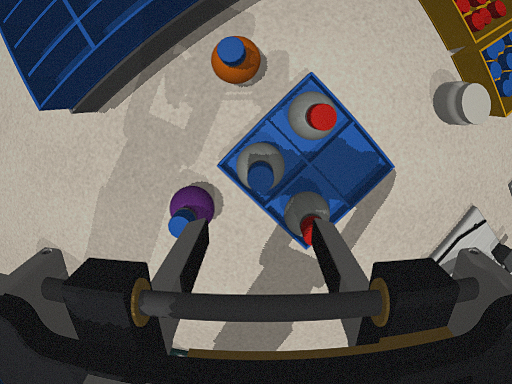

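The wrist view shows the blue-capped steel flask in the tray pocket, cap at (260,176). The purple (187,213) and orange (236,58) ones are outside the tray, and red caps are at (320,116) and (308,232). I'll refine the position and check finger clearance to the purple flask.

```bash
python3 - <<'E'
from h import *
np.set_printoptions(precision=4,suppress=True)
s=load('w5');I=s['image'][:,:,::-1]
cv2.imwrite('pics/c6.png',cv2.resize(I[130:240,160:340],None,fx=4,fy=4,interpolation=cv2.INTER_CUBIC))
o=robot.get_obs();p=o['tool_pos'];y=o['ee_rot'][2]
pu=onz(s,183,222,.105,True);print('purple',pu)
for q in (onz(s,260,176,.1,True),onz(s,260.5,178,.109,True),pu):
    d=q[:2]-p[:2];print(q,'tool x,z mm',1e3*(d@[np.cos(y),np.sin(y)]),1e3*(d@[-np.sin(y),np.cos(y)]))
E
```

```text
purple [0.3103 0.3047 0.105 ]
[0.4151 0.2982 0.1   ] tool x,z mm -0.5918818046857001 4.537499449409592
[0.4155 0.2977 0.109 ] tool x,z mm -0.05766385479994861 4.357083577970612
[0.3103 0.3047 0.105 ] tool x,z mm -90.7970732330749 -49.22921237630628
```

View pics/c6.png

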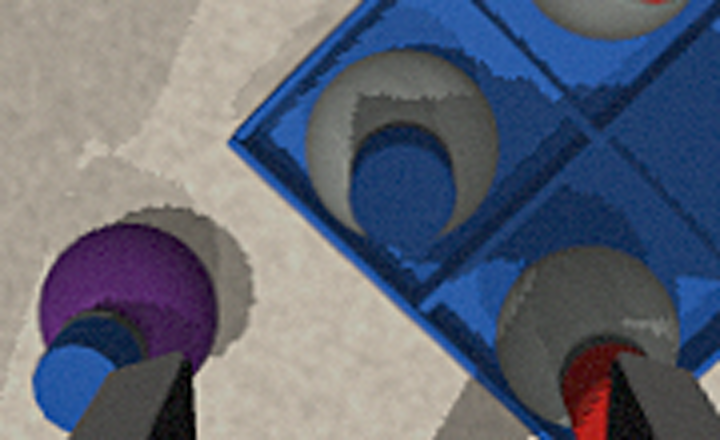

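```bash
python3 -m handwheel '[{"delta_pos":[0,20,4.5],"yaw":0},{"delta_pos":[0,60,4.5],"yaw":0},{"delta_pos":[0,100,4.5],"yaw":0},{"delta_pos":[0,130,4.5],"yaw":0},{"delta_pos":[0,150,4.5],"yaw":0},{"delta_pos":[0,165,4.5],"yaw":0},{"delta_pos":[0,165,4.5],"yaw":0},{"delta_pos":[0,165,4.5],"yaw":0}]' 70
python3 - <<'E'
from h import *
s=snap('wrist','w6')
cv2.imwrite('pics/c7.png',cv2.resize(s['image'][:,:,::-1][130:330,130:390],None,fx=3,fy=3,interpolation=cv2.INTER_CUBIC))
E
```

```text
time: 9.45
tool_pos: [0.4162, 0.298, 0.0793]
ee_rot: [-1.57, -0.001, -0.601]
wrist_force: [0.2, 0.0, 0.6]
width: 0.0678
```

View pics/c7.png

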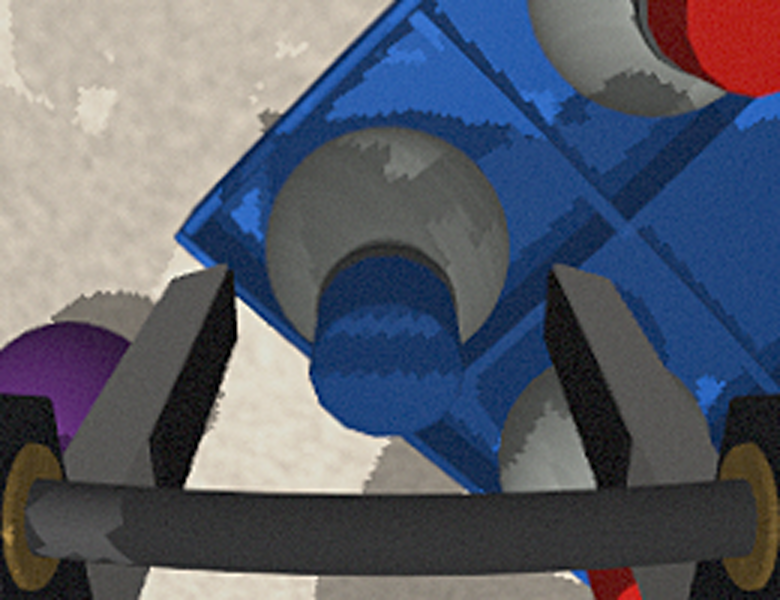

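The cap is centred between the fingers at about (259,250). I'll check the depth alignment, then close.

```bash
python3 - <<'E'
from h import *
s=load('w6');p=robot.get_obs()['tool_pos'];print(p,proj(s,(p[0],p[1],.109),True),proj(s,(p[0],p[1],.082),True),'cap top',onz(s,258.7,253,.109,True))
E
python3 -m handwheel '[{"delta_pos":[0,0,0],"yaw":0},{"delta_pos":[0,0,0],"yaw":0},{"delta_pos":[0,0,0],"yaw":0},{"delta_pos":[0,0,0],"yaw":0},{"delta_pos":[0,0,0],"yaw":0},{"delta_pos":[0,0,0],"yaw":0}]' 255
```

```text
[0.41649847 0.29853383 0.07996173] (np.float64(260.06851418814523), np.float64(250.8747455662151)) (np.float64(260.00940557005816), np.float64(231.93380948655243)) cap top [0.41509586 0.29785245 0.109     ]
time: 10.1
tool_pos: [0.4152, 0.2991, 0.0786]
ee_rot: [-1.571, -0.0, -0.599]
wrist_force: [0.1, 0.0, -0.3]
width: 0.0297
```

Gripped at 29.7 mm on the 30 mm cap. Lift, then carry it over to the station while turning the jaws to the radial direction.

```bash
python3 -m handwheel '[{"delta_pos":[0,-20,0],"yaw":0},{"delta_pos":[0,-60,0],"yaw":0},{"delta_pos":[0,-100,0],"yaw":0},{"delta_pos":[0,-140,0],"yaw":0},{"delta_pos":[0,-180,0],"yaw":0},{"delta_pos":[0,-211,0],"yaw":0},{"delta_pos":[0,-211,0],"yaw":0}]' 255
python3 -m handwheel '[{"delta_pos":[20,0,-20],"yaw":-0.05},{"delta_pos":[50,0,-51],"yaw":-0.13},{"delta_pos":[80,0,-82],"yaw":-0.22},{"delta_pos":[113,0,-116],"yaw":-0.31},{"delta_pos":[146,0,-150],"yaw":-0.4},{"delta_pos":[179,0,-184],"yaw":-0.49},{"delta_pos":[212,0,-218],"yaw":-0.58},{"delta_pos":[245,0,-252],"yaw":-0.67},{"delta_pos":[275,0,-282],"yaw":-0.76},{"delta_pos":[302,0,-310],"yaw":-0.83},{"delta_pos":[322,0,-330],"yaw":-0.87},{"delta_pos":[333,0,-341],"yaw":-0.87}]' 255
python3 -m handwheel '[{"delta_pos":[0,0,0],"yaw":0},{"delta_pos":[0,0,0],"yaw":0}]' 255
python3 - <<'E'
from h import *
for n,f in (('wrist','w7'),('scene','s7'),('side','d7')): snap(n,f)
o=robot.get_obs();print(o['tool_pos'],o['ee_rot'],o['wrist_force'])
s=load('w7');I=s['image'][:,:,::-1]
a=cv2.resize(load('s7')['image'][:,:,::-1][110:260,150:290],(400,400));b=cv2.resize(load('d7')['image'][:,:,::-1][110:280,220:380],(400,400))
cv2.imwrite('pics/c8.png',np.hstack([a,b]))
E
```

```text
time: 10.8
tool_pos: [0.4167, 0.3, 0.2946]
ee_rot: [-1.562, -0.004, -0.599]
wrist_force: [-0.3, -0.5, -2.6]
width: 0.0297
time: 12.0
tool_pos: [0.4971, -0.1723, 0.2857]
ee_rot: [-1.567, 0.004, 0.268]
wrist_force: [-0.2, 0.3, -2.2]
width: 0.0295
time: 12.2
tool_pos: [0.4975, -0.1693, 0.2883]
ee_rot: [-1.568, 0.001, 0.271]
wrist_force: [0.5, -0.2, -2.4]
width: 0.0295
[ 0.49786177 -0.16886273  0.28962668] [-1.57049196e+00 -4.52203285e-04  2.72852077e-01] [-0.21924337  0.34631604 -1.57698078]
```

View pics/w7.png

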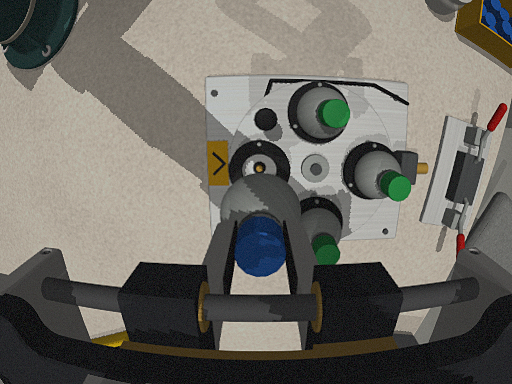

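View pics/c8.png

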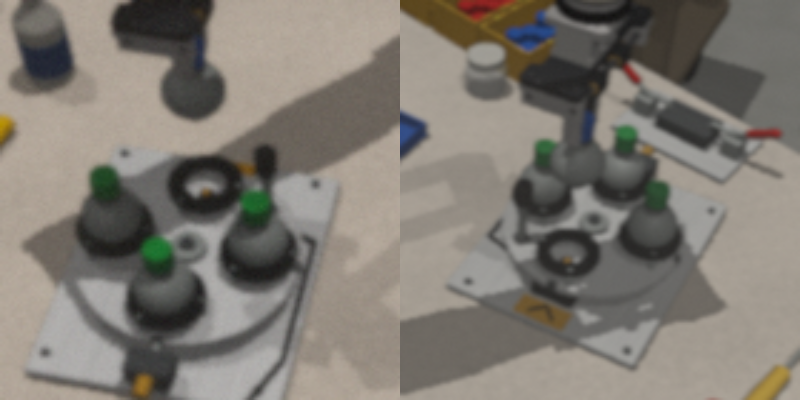

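The wrist view shows the flask held upright, with the station nest's pin at (260,168) just ahead of it. One refinement of the seat from this near-axis view.

```bash
python3 - <<'E'
from h import *
np.set_printoptions(precision=4,suppress=True)
s=load('w7');I=s['image'][:,:,::-1]
cv2.imwrite('pics/c9.png',cv2.resize(I[130:210,210:340],None,fx=6,fy=6,interpolation=cv2.INTER_CUBIC))
h=cv2.cvtColor(I,cv2.COLOR_BGR2HSV);m=cv2.inRange(h,(12,90,50),(32,255,255));n,l,st,c=cv2.connectedComponentsWithStats(m)
for i in range(1,n):
    if st[i][4]>6 and 240<c[i][0]<280 and 150<c[i][1]<190: print(c[i],st[i],onz(s,*c[i],.064,True))
g=cv2.cvtColor(I,cv2.COLOR_BGR2GRAY); print(onz(s,316,169,.067,True),'hub')
E
```

```text
[258.8333 168.0476] [256 165   7   7  42] [ 0.4965 -0.1711  0.064 ]
[ 0.5731 -0.1503  0.067 ] hub
```

View pics/c9.png

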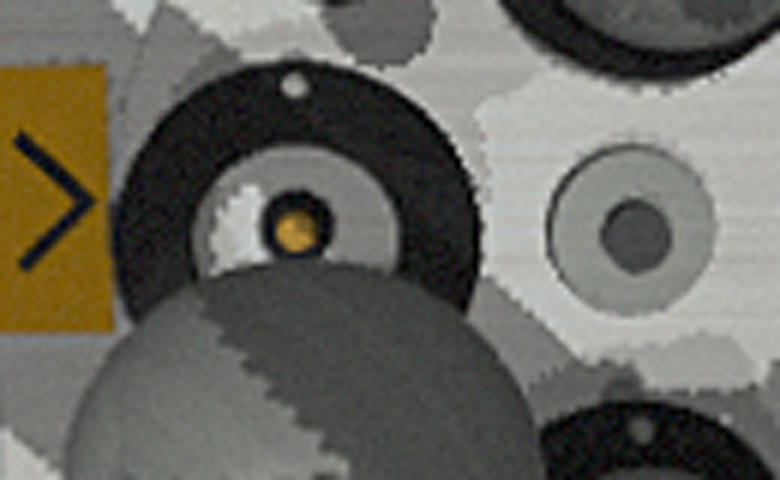

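```bash
python3 -m handwheel '[{"delta_pos":[-1.6,20,-1.5],"yaw":0},{"delta_pos":[-1.6,50,-1.5],"yaw":0},{"delta_pos":[-1.6,80,-1.5],"yaw":0},{"delta_pos":[-1.6,105,-1.5],"yaw":0},{"delta_pos":[-1.6,122,-1.5],"yaw":0},{"delta_pos":[-1.6,132,-1.5],"yaw":0},{"delta_pos":[-1.6,132,-1.5],"yaw":0},{"delta_pos":[-1.6,132,-1.5],"yaw":0}]' 255
python3 - <<'E'
from h import *
for n,f in (('wrist','w8'),('scene','s8'),('side','d8')): snap(n,f)
o=robot.get_obs();print(o['tool_pos'],o['ee_rot'],o['wrist_force'])
a=cv2.resize(load('s8')['image'][:,:,::-1][110:230,180:300],(400,400));b=cv2.resize(load('d8')['image'][:,:,::-1][150:270,230:350],(400,400))
cv2.imwrite('pics/c10.png',np.hstack([a,b]))
E
```

```text
time: 13.15
tool_pos: [0.4973, -0.172, 0.1586]
ee_rot: [-1.572, -0.001, 0.272]
wrist_force: [-0.0, 0.9, -3.3]
width: 0.0298
[ 0.49758034 -0.17248525  0.15908426] [-1.57262204 -0.00230182  0.27119937] [ 0.31313373 -0.25838925 -1.25481192]
```

View pics/w8.png

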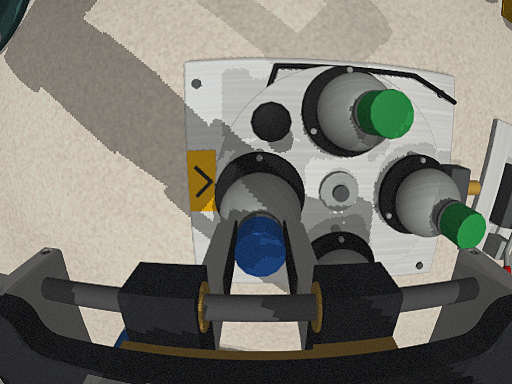

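View pics/c10.png

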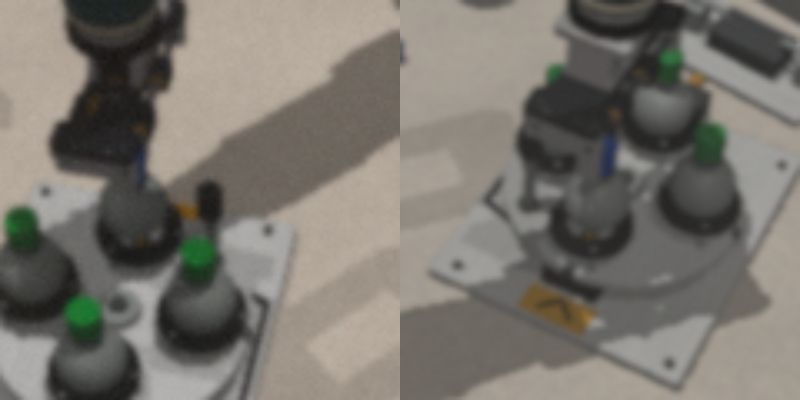

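```bash
python3 -m handwheel '[{"delta_pos":[-0.5,4,1],"yaw":0},{"delta_pos":[-0.5,8,1],"yaw":0},{"delta_pos":[-0.5,11,1],"yaw":0},{"delta_pos":[-0.5,11,1],"yaw":0},{"delta_pos":[-0.5,11,1],"yaw":0}]' 255
python3 -m handwheel '[{"delta_pos":[0,2,0],"yaw":0},{"delta_pos":[0,4,0],"yaw":0},{"delta_pos":[0,4,0],"yaw":0},{"delta_pos":[0,4,0],"yaw":0}]' 255
```

```text
time: 13.8
tool_pos: [0.4959, -0.1713, 0.1464]
ee_rot: [-1.57, 0.0, 0.271]
wrist_force: [0.3, 0.5, -2.6]
width: 0.0293
time: 14.2
tool_pos: [0.4961, -0.1714, 0.1431]
ee_rot: [-1.571, -0.001, 0.271]
wrist_force: [-1.8, 2.6, 3.7]
width: 0.0295
```

Contact: net upward push is about 6 N, with 3 N sideways. I'll shift slightly to relax the side load and press on.

```bash
python3 -m handwheel '[{"delta_pos":[0,1,0.7],"yaw":0},{"delta_pos":[0,3,0.7],"yaw":0},{"delta_pos":[0,5,0.7],"yaw":0},{"delta_pos":[0,5,0.7],"yaw":0},{"delta_pos":[0,5,0.7],"yaw":0}]' 255
python3 -m handwheel '[{"delta_pos":[0,1.5,0],"yaw":0},{"delta_pos":[0,3,0],"yaw":0},{"delta_pos":[0,3,0],"yaw":0},{"delta_pos":[0,3,0],"yaw":0}]' 255
```

```text
time: 14.7
tool_pos: [0.4962, -0.1709, 0.1382]
ee_rot: [-1.572, -0.001, 0.271]
wrist_force: [-1.3, 1.7, 6.2]
width: 0.0294
time: 15.1
tool_pos: [0.4962, -0.171, 0.1357]
ee_rot: [-1.572, -0.001, 0.271]
wrist_force: [-2.5, 2.0, 7.5]
width: 0.0291
```

```bash
python3 -m handwheel '[{"delta_pos":[0,1,0],"yaw":0},{"delta_pos":[0,2,0],"yaw":0},{"delta_pos":[0,2,0],"yaw":0},{"delta_pos":[0,2,0],"yaw":0}]' 255
python3 -m handwheel '[{"delta_pos":[0,0.7,0],"yaw":0},{"delta_pos":[0,1.5,0],"yaw":0},{"delta_pos":[0,1.5,0],"yaw":0},{"delta_pos":[0,1.5,0],"yaw":0}]' 255
python3 - <<'E'
from h import *
f=[];z=[]
for n,k in (('wrist','w9'),('scene','s9'),('side','d9')):
    snap(n,k);o=robot.get_obs();f.append(o['wrist_force']);z.append(o['tool_pos'])
print(np.mean(f,0),np.mean(z,0))
a=cv2.resize(load('s9')['image'][:,:,::-1][110:230,180:300],(400,400));b=cv2.resize(load('d9')['image'][:,:,::-1][150:270,230:350],(400,400))
cv2.imwrite('pics/c11.png',np.hstack([a,b]))
E
```

```text
time: 15.5
tool_pos: [0.4962, -0.171, 0.134]
ee_rot: [-1.572, -0.001, 0.271]
wrist_force: [-2.5, 1.3, 9.9]
width: 0.0293
time: 15.9
tool_pos: [0.4963, -0.171, 0.1333]
ee_rot: [-1.573, -0.002, 0.271]
wrist_force: [-3.0, 1.8, 11.8]
width: 0.0296
[-3.68023795  2.30159899 11.55321025] [ 0.49631417 -0.17104126  0.13326479]
```

View pics/w9.png

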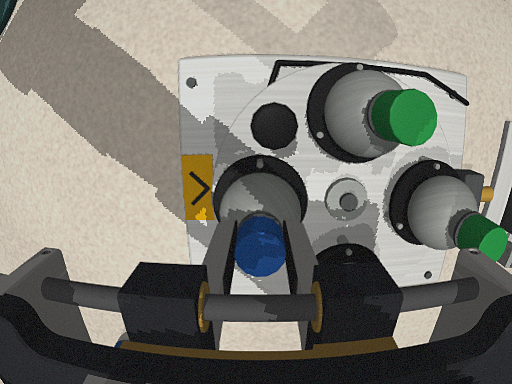

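View pics/c11.png

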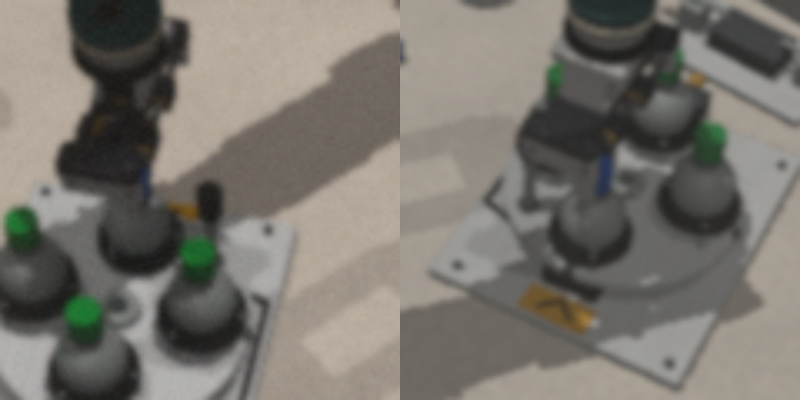

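The net push is now about 14 N, more than the 12.5 N that ring and pin take at most. The tool has sunk 12.3 mm since contact, so the ring is at or very near its stop. A new bright spot shows at (203,213) by the reader. I'll hold for a few rows and check that nothing drifts and the rest of the scene is in order.

```bash
python3 -m handwheel '[{"delta_pos":[0,0.5,0],"yaw":0},{"delta_pos":[0,0.5,0],"yaw":0},{"delta_pos":[0,0.5,0],"yaw":0},{"delta_pos":[0,0.5,0],"yaw":0},{"delta_pos":[0,0.5,0],"yaw":0},{"delta_pos":[0,0.5,0],"yaw":0},{"delta_pos":[0,0.5,0],"yaw":0},{"delta_pos":[0,0.5,0],"yaw":0}]' 255
python3 - <<'E'
from h import *
s=snap('scene','s10');w=snap('wrist','w10')['image'][:,:,::-1]
a=cv2.resize(w[140:260,170:320],(500,400),interpolation=cv2.INTER_CUBIC)
b=cv2.resize(load('w8')['image'][:,:,::-1][140:260,170:320],(500,400))[:, :300]
cv2.imwrite('pics/c12.png',np.hstack([a,b]))
E
```

```text
time: 16.85
tool_pos: [0.4963, -0.1711, 0.1332]
ee_rot: [-1.573, -0.002, 0.271]
wrist_force: [-3.9, 2.7, 12.8]
width: 0.0294
```

View pics/c12.png

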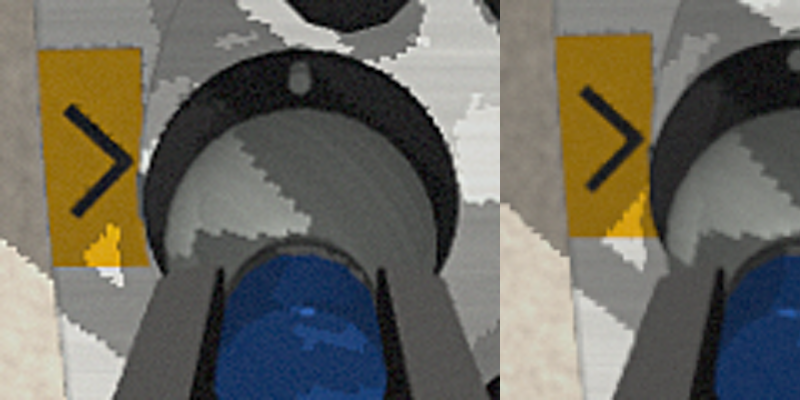

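View pics/s10.png

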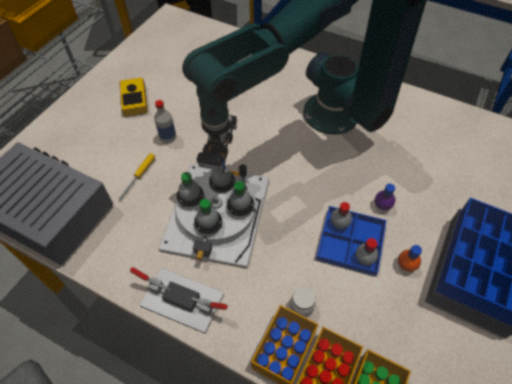

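The bright spot is only sunlight on the plate. The ring's guide pin now stands well proud of it, which shows the ring has sunk. A further 0.5 mm commanded gave no motion, only about 1 N more, so the ring is on its stop. Everything else is in place, so I'm handing in.

```bash
python3 -c "
from bench import robot
print(robot.close_job()); o=robot.get_obs(); print(o['time'],o['tool_pos'],o['wrist_force'],o['width'])"
```

```text
the job is handed in; nothing more can be done
None
the job is handed in; nothing more can be done
```

The job is handed in at about 17 s of the 64 s allowed, with the arm still holding the blue-capped flask pressed down in the test-station nest; no verdict was reported.

- **Turntable:** I gripped the knob and turned it one click clockwise. When I let go, the pictures showed the empty nest beside the yellow plate and all three green-capped flasks still seated.
- **Flask:** I gripped the blue-capped steel flask by its cap, carried it over and lowered it upright into that nest.
- **Press:**
  - The tool sank about 12.3 mm from contact, and the net push was about 14–15 N, above the roughly 12.5 N that ring and pin take at most.
  - A further 0.5 mm commanded gave no motion, so the ring is on its bottom stop, past the 7 mm where the foot meets the pin.
  - The pin is hidden under the flask, so its contact is inferred from depth and force rather than seen.
- **Other objects:** In the last scene picture the red-capped flasks, the look-alikes and the bystanders stood where they started.

Three checks did not fully agree. The fixed cameras differed by up to about 10 mm on assumed-height planes, so I relied on the wrist camera for the final positions. A side load of about 4–5 N remained during the press. A bright spot by the reader, which I first thought might be a lamp, was only sunlight on the plate.

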